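# Set the last leg of a bath stool

### The job

The bath stool lies upside down and three of its legs are set; set the fourth to the same hole, the third from the seat: turn its foot so that the button lines up with the row of holes, and draw the leg out gently until the button snaps out through the next hole and stops it. Then bear down on the foot with about 15 N, without jerking or forcing it either way, to prove that the button holds the leg, and let go. Leave everything else where it is.

Things in the scene. Friction and masses are not known exactly. Their poses are not given: they have to be found in the camera images.
- stool: the bath stool upside down: white seat 310 x 280 mm on a blue mat, its underside (now uppermost) 34 mm above the counter with ribs to 44 mm, four upright aluminium legs at the corners, 210 mm (x) by 190 mm (y) apart. Heavy, does not shift. Origin: under the seat's centre, at counter height; z up. The leg to be set is at x +105, y +95 mm; the other three are set, foot tops at 265 mm.
- post: outer tube of the leg to be set, 32 mm in diameter, fixed to the stool, up to 175 mm above the counter. Origin: on its axis at counter height; z is the axis, up. Its x axis points outward to its row of four holes (dark spots), each 10 mm wide, 25 mm apart, centred 75, 100, 125 and 150 mm above the counter. The wall just below the third hole (post_c2) bears the button under load.
- post_rim (a point): centre of the open rim (grey collar 37 mm in diameter) of that outer tube, 175 mm above the counter. Out of it comes the sliding inner tube (steel, 25 mm in diameter), which stays where it is left; friction and weight resist drawing it up by about 5 N before the button catches. At the start the button is inside, 7 to 19 mm below the third hole.
- target_hole (a point): centre of the third hole from the seat, on the outside of the outer tube (16 mm from its axis), 125 mm above the counter; the other legs' brass buttons stand out of the same hole
- foot: black rubber foot, 36 mm in diameter, 35 mm tall, on the upper end of the inner tube, moving with it. Origin: centre of its upper face; z up. Its x axis, marked by a white bar on the upper face and side, points the way the button points. With the button in the third hole its top is nominally 265 mm above the counter, but it is pushed on its tube more or less deep: then up to 7 mm higher or lower.
- leg_turn (a joint): turn of the inner tube and foot in the outer tube, rad, positive counterclockwise from above: 0 when the button is in line with the row of holes; -0.85 to 0.85 at the start, stops at -1 and 1. The button enters a hole when within about 0.06 of 0.
- button (a joint): the sprung brass button on the inner tube, 8 mm in diameter, round end, pressed out by 4 to 7 N. In m: 0 when in, riding on the inside of the outer tube; 0.007 when out through a hole, standing 4.5 mm proud and locking the leg both up and down and in turn, with about 1 mm of play each way. More than 30 N on it is rough handling and damages it.
- spare_foot: bystander: spare black rubber foot, 36 mm in diameter, 35 mm tall, standing on the upturned seat; origin under its centre
- screwdriver: bystander: screwdriver 150 mm long, lying on the upturned seat
- spare_leg: bystander: spare steel leg tube with foot, 185 mm long, lying on the counter
- lotion: bystander: white bottle, 60 mm in diameter, 160 mm tall
- rinse: bystander: green bottle, 52 mm in diameter, 140 mm tall
- wipes: bystander: pack of wipes, 190 x 110 x 61 mm
- tumbler: bystander: blue tumbler, 72 mm in diameter, 100 mm tall

How it is judged:
By the outcome, as a careful person would: the job done as asked, in the order asked, and still so for the second after the job is handed in, with the robot touching nothing.
It also fails if it takes over 35 s, if anything falls off the work surface, if the arm or the gripper's body presses on something with over 40 N, if the wrist force passes 120 N, or if a joint passes its speed limit or range.

### The arm

A 6-joint arm with a two-finger parallel gripper is mounted at the origin on the work surface. World frame = base frame: x ahead of the robot, y to its left, z up, the work surface at z = 0. Lengths are in m, angles in rad, forces in N, time in s.
With the tool pointing down it reaches from about 0.3 to 0.775 m from the base axis. Payload 14.6 kg.
Tool frame: the origin (TCP) lies midway between the tips of the shut fingers; the grasp point (between the pads) lies 19 mm behind it; z points along the fingers, y is the line along which they close (so a half turn about z gives the same grasp; the last joint's range is limited). The gripper opens to 94 mm and grips with 3 to 60 N. Pads are 16 mm wide; open, the fingers measure 119 mm over their backs; the gripper's body (75 mm by 177 mm) begins 78 mm behind the grasp point.
Start: joints at [-1.187, 0.3, 1.521, -0, 1.321, -0.067], TCP at [0.24, -0.495, 0.18] pointing down, gripper open.
Joint ranges: [-3.03, 3.03], [-0.79, 2.21], [0.23, 2.52], [-1.04, 4.18], [0, 3.07], [-2.55, 2.55]. Speed limits (rad/s): [2.22, 2.22, 2.57, 3.14, 3.14, 3.14].

### API

Orientations are given as a rotation vector (axis times angle).
In Python, from cell import ctrl gives the robot as it stands. The module is installed in compiled form; this text tells all that it offers.
- The arm moves only by the shell command python3 -m pendant 'ROWS' [OPENING] [FORCE]. ROWS is one flat JSON list of numbers that holds 1 to 8 rows one after another, with no inner brackets; each row has 6 numbers: dx, dy, dz in a scale on which 1.0 is 0.5 m, then a rotation vector rx, ry, rz in shares of 4 rad (1.0 is 4 rad); each row is the pose to reach, as a shift and turn from the pose commanded when the command began, along the tool's axes at that moment; what a row does not reach only later rows make up. A row lasts 1/12 s, in which the tool goes at most 0.0417 m and 0.125 rad, less where a joint would pass 70% of its speed; a pose out of reach is approached as far as the arm can. OPENING is the finger opening in m, set as the command begins (- or left out keeps the last). The fingers move at their own pace and stop on an object; FORCE is the grip in N (left out, the last holds). Time passes only in rows, so rows that do not move let the fingers close. It prints the time, the measured TCP pose, the force, the opening and the grip force at its end. No shift or turn number may pass 1 either way. Input that does not fit is refused with a message, and nothing moves.
- ctrl.sense(): the state, without advancing time (a new reading comes with each control period).
- ctrl.snapshot(name): name is "scene" or "top"; returns a dict with "image" (480x640x3 uint8, red, green, blue), "z_map" (480x640 float32, m along the optical axis (not along the pixel's ray), 0 where there is no reading), "fx", "fy", "cx", "cy" (pixels), "pose" (4x4, takes a point from camera to world coordinates). Camera axes: x right, y down, z forward; pixel columns grow to the right and rows downward; lengths in m; the calibration is good to about 2 mm. A picture is of the moment at which its call begins.
- ctrl.finish_job(): hands the job in; it is judged then, once.
The state is a dict: "time": time; "joint_pos": joint angles; "joint_velocities": joint speeds; "joint_efforts": joint torques, N m; "eef_pos": TCP position; "tool_rot": TCP orientation; "wrist_force": force on the tool from outside, world axes, zero at the start; "moment": the same for the moment, N m; "gripper_width": finger opening in m; "grasp_force": force on a finger pad.
Only numpy, scipy, OpenCV 4.12 (cv2) and the standard library are available. Lean on these libraries where they do the work, as an engineer would, in place of code of your own. Each camera call takes 0.05 s, during which the arm holds its last target. There are 200 camera calls.

## Working session

There is one attempt and no reset: what is moved stays moved. The work goes in short steps, Python scripts to look and compute and a shell command to move; the robot and the scene stay as the last step left them, time stands still between calls to the robot, and variables do not carry over. Pictures are saved under pics/ and viewed, at most 10 in all, crops included, and the job is handed in when it is done.

```bash
mkdir -p pics; cat > h.py <<'E'
import numpy as np, cv2, pickle
from cell import ctrl
def snap(n,tag):
    s=ctrl.snapshot(n); cv2.imwrite(f'pics/{n}_{tag}.png',s['image'][:,:,::-1]); pickle.dump(s,open(f'{n}_{tag}.pkl','wb')); return s
def load(n,tag): return pickle.load(open(f'{n}_{tag}.pkl','rb'))
def ray(s,u,v):
    d=s['pose'][:3,:3]@np.array([(u-s['cx'])/s['fx'],(v-s['cy'])/s['fy'],1]); return s['pose'][:3,3],d
def onz(s,u,v,z):
    o,d=ray(s,u,v); return o+d*(z-o[2])/d[2]
def dep(s,u,v):
    o,d=ray(s,u,v); return o+d*s['z_map'][int(round(v)),int(round(u))]
def proj(s,p):
    q=np.linalg.inv(s['pose'])@np.append(p,1); return s['fx']*q[0]/q[2]+s['cx'],s['fy']*q[1]/q[2]+s['cy']
E
python3 - <<'E'
from h import *
for n in('scene','top'):
    s=snap(n,'0'); print(n,s['fx'],s['cx'],s['cy'],s['pose'].round(3).tolist())
print(ctrl.sense())
E
```

```text
scene 483.37492632801093 313.5513726538819 240.72590336093614 [[0.029, 0.67, -0.742, 1.513], [0.999, -0.01, 0.03, -0.052], [0.013, -0.742, -0.67, 1.067], [0.0, 0.0, 0.0, 1.0]]
top 451.7075230747227 311.4336566573103 233.2249996805169 [[0.02, -0.996, 0.092, 0.482], [-0.999, -0.023, -0.025, 0.016], [0.027, -0.091, -0.995, 1.189], [0.0, 0.0, 0.0, 1.0]]
{'time': 0.1, 'joint_pos': array([-1.18658925e+00,  3.00404188e-01,  1.52149941e+00, -1.28143612e-05,
        1.32067103e+00, -6.66067700e-02]), 'joint_velocities': array([-8.42317914e-04, -1.67619794e-03, -1.54300332e-03, -6.48235850e-04,
        1.22765503e-03, -4.23375497e-05]), 'joint_efforts': array([ 1.78939597e-03, -5.32644510e+01, -3.53283763e+01,  7.09600816e-02,
        2.34990427e-02, -2.72290589e-05]), 'eef_pos': array([ 0.23953251, -0.4948275 ,  0.17915759]), 'tool_rot': array([-3.06117623e+00, -7.01944005e-01,  2.63092222e-04]), 'wrist_force': array([-0.33969208, -0.08396439, -0.15681529]), 'moment': array([ 0.05546625, -0.02188165,  0.03166247]), 'grasp_force': 0.0, 'gripper_width': 0.09401649697621602}
```

View pics/scene_0.png

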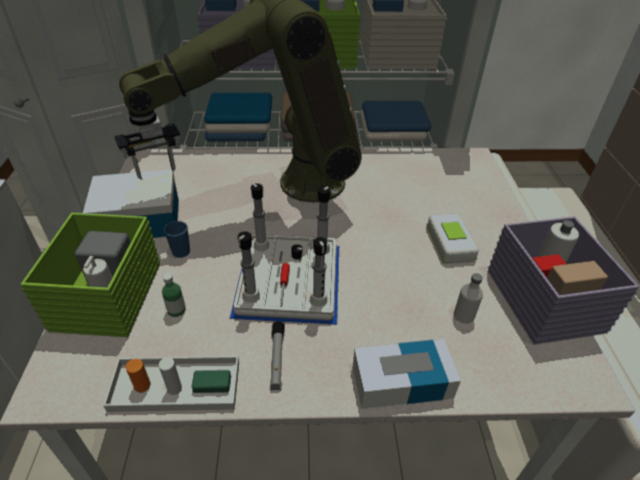

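View pics/top_0.png

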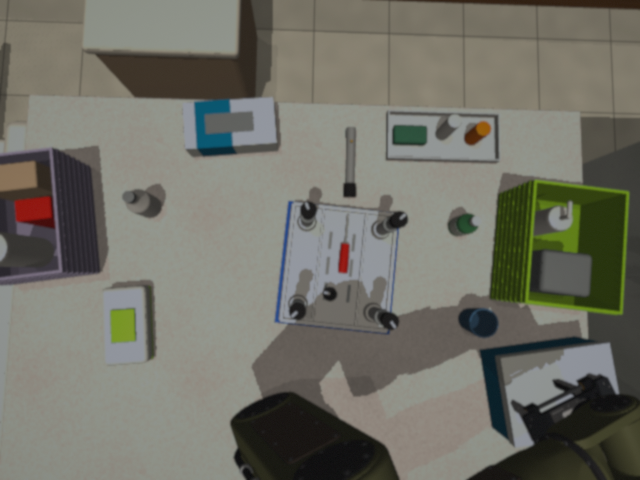

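The scene view shows the stool with its legs' feet at about (257,192), (323,193), (246,240) and (320,245). The top view shows the feet near (308,210), (398,220), (297,308) and (386,318), the spare foot at (329,293) and the screwdriver at (343,258).

```bash
python3 - <<'E'
from h import *
for n,(x0,x1,y0,y1) in (('top',(260,420,190,350)),('scene',(220,360,170,330))):
    s=load(n,'0'); c=s['image'][y0:y1,x0:x1]
    g=np.clip(c.astype(float)*1.8,0,255).astype(np.uint8)
    cv2.imwrite(f'pics/{n}_crop.png',cv2.resize(g,None,fx=3.7,fy=3.7,interpolation=cv2.INTER_CUBIC)[:,:,::-1])
    # high pixels
    V,U=np.mgrid[y0:y1,x0:x1]
    P=np.array([dep(s,u,v) for u,v in zip(U.ravel(),V.ravel())]).reshape(*U.shape,3)
    m=(P[...,2]>.215)&(P[...,2]<.3)
    k,l,st,ce=cv2.connectedComponentsWithStats(m.astype(np.uint8))
    for i in range(1,k):
        if st[i,4]<15: continue
        z=P[l==i]; top=np.median(np.sort(z[:,2])[-12:])
        zz=z[z[:,2]>top-.006]
        print(n,ce[i]+[x0,y0],st[i,4],'top',top.round(4),'xy',zz.mean(0).round(4),len(zz))
E
```

```text
top [308.07692308 210.12955466] 247 top 0.2621 xy [6.17e-01 1.00e-04 2.59e-01] 214
top [398.15498155 219.73800738] 271 top 0.2684 xy [ 0.6008 -0.1892  0.2656] 220
top [296.99591837 311.15102041] 245 top 0.2688 xy [0.4082 0.018  0.2657] 232
top [389.17625899 320.53597122] 278 top 0.2687 xy [ 0.3918 -0.1709  0.2657] 236
scene [256.69194313 191.98578199] 211 top 0.2675 xy [ 0.3955 -0.1704  0.2653] 84
scene [323.28301887 195.13679245] 212 top 0.2676 xy [0.4119 0.018  0.2651] 80
scene [244.59191176 241.32352941] 272 top 0.2681 xy [ 0.6041 -0.1889  0.2652] 115
scene [319.53688525 246.09016393] 244 top 0.2605 xy [ 6.210e-01 -2.000e-04  2.579e-01] 116
```

View pics/top_crop.png

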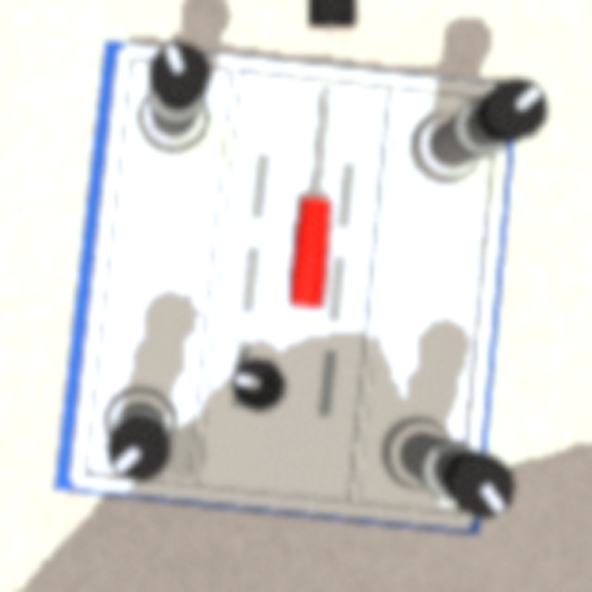

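View pics/scene_crop.png

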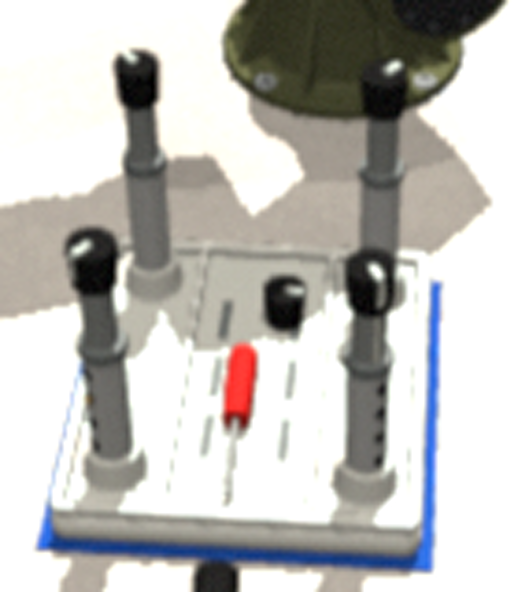

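The crops show that the low leg, with bar and hole row towards the camera and right, is at top (308,210) / scene (320,246), so it is the one to set. The other three bars point diagonally outward.

```bash
cat > bar.py <<'E'
from h import *
def bar(s,u0,v0,z,r=9,show=False):
    # super-sampled patch, rectified onto plane z; dark disc = foot, bright inside = bar
    x0=onz(s,u0,v0,z)[:2]; h=.028; N=112; g=np.linspace(-h,h,N)
    X,Y=np.meshgrid(g+x0[0],g+x0[1],indexing='ij')
    uv=np.array([proj(s,(x,y,z)) for x,y in zip(X.ravel(),Y.ravel())]).reshape(N,N,2).astype(np.float32)
    G=cv2.cvtColor(s['image'],cv2.COLOR_RGB2GRAY)
    I=cv2.remap(G,uv[...,0],uv[...,1],cv2.INTER_LINEAR)
    zz=cv2.remap(s['z_map'],uv[...,0],uv[...,1],cv2.INTER_NEAREST)
    o,R=s['pose'][:3,3],s['pose'][:3,:3]
    d=np.dstack([(uv[...,0]-s['cx'])/s['fx'],(uv[...,1]-s['cy'])/s['fy'],np.ones_like(zz)])
    P=o+(d*zz[...,None])@R.T
    top=(P[...,2]>z-.009)
    k,l,st,ce=cv2.connectedComponentsWithStats(top.astype(np.uint8)); i=1+np.argmax(st[1:,4])
    (cy,cx),rad=cv2.minEnclosingCircle(np.argwhere(l==i)[:,::-1].astype(np.float32))
    c=np.array([x0[0]-h+cx*2*h/(N-1),x0[1]-h+cy*2*h/(N-1)])
    rr=np.hypot(X-c[0],Y-c[1])<.0175
    w=np.clip(I.astype(float)-60,0,None)*(rr&(l==i))
    m=np.array([(w*X).sum(),(w*Y).sum()])/w.sum()
    D=np.dstack([X-m[0],Y-m[1]]).reshape(-1,2); C=(D*w.reshape(-1,1)).T@D/w.sum()
    e,V=np.linalg.eigh(C); v=V[:,1]; v=v*np.sign(v@(m-c)); 
    return c,rad*2*h/(N-1),np.arctan2(v[1],v[0]),np.arctan2(*(m-c)[::-1]),np.hypot(*(m-c)),np.sqrt(e)
E
python3 - <<'E'
from bar import *
for n,L in (('top',((308,210),(398,219.7),(297,309),(388,319))),('scene',((321,243),(245,238),(324,191),(257,188)))):
    s=load(n,'0')
    for i,(u,v) in enumerate(L):
        c,r,a,b,dd,e=bar(s,u,v,.259 if i==0 else .266); print(n,i,c.round(4),round(r,4),'pca',round(a,3),'cent',round(b,3),dd.round(4),e.round(4))
s=load('scene','0')
I=cv2.cvtColor(s['image'],cv2.COLOR_RGB2GRAY)
print(I[262:300:1,308:332])
st=ctrl.sense()
from scipy.spatial.transform import Rotation as R
print(R.from_rotvec(st['tool_rot']).as_matrix().round(3))
E
```

```text
top 0 [6.169e-01 3.000e-04] 0.0193 pca 1.155 cent 0.444 0.0085 [0.0053 0.0064]
top 1 [ 0.5998 -0.1884] 0.02 pca 0.031 cent -1.139 0.009 [0.0042 0.0086]
top 2 [0.4084 0.0186] 0.0189 pca 1.512 cent 2.312 0.0097 [0.0046 0.0047]
top 3 [ 0.3918 -0.1701] 0.0195 pca -2.845 cent -2.369 0.0085 [0.0044 0.0053]
scene 0 [0.624  0.0007] 0.0235 pca 0.344 cent 0.742 0.0047 [0.0026 0.0043]
scene 1 [ 0.6075 -0.1883] 0.023 pca -0.644 cent -1.344 0.0071 [0.0023 0.0044]
scene 2 [0.4163 0.0179] 0.0245 pca 2.631 cent 2.585 0.0126 [0.0024 0.0031]
scene 3 [ 0.4002 -0.1693] 0.0252 pca -1.828 cent -2.788 0.0112 [0.0037 0.0069]
[[155 165 170 161 136 106  80  53  45  45  46  46  50  61  57  55  97 146
  167 171 171 171 169 164]
 [153 166 164 137 112  95  77  53  44  46  45  47  50  63  57  52  80 124
  157 170 171 171 164 149]
 [149 164 162 125 102  92  75  51  43  45  47  46  51  61  56  53  78 106
  138 164 170 170 165 152]
 [140 160 156 120  96  86  65  47  44  46  45  46  51  62  57  57  83 101
  127 161 170 171 164 151]
 [142 155 144 110  82  66  53  47  44  45  47  45  51  62  59  63  91  98
  121 160 171
[... 2720 characters left out ...]
168 171 159 124 156]
 [163 161 149 138 117  77  58  58  61  60  62  61  57  37  21  62 130 159
  155 166 172 159 127 156]
 [164 158 133 116  97  76  62  60  60  61  60  61  56  40  35  77 136 153
  140 161 171 161 138 160]
 [163 154 115  92  90  85  76  67  63  61  61  60  59  56  60  96 141 134
  119 156 171 164 142 162]
 [162 143 100  75  80  89  91  85  76  71  69  67  69  75  85 105 122 103
   99 145 167 161 136 160]
 [160 139  91  71  73  81  90  91  93  90  87  87  91  92  97 106  97  81
   86 129 163 159 132 159]
 [159 134  89  69  72  76  79  84  91  91  90  91  92  90  88  88  80  73
   85 127 162 160 132 158]]
[[ 0.9    0.436 -0.   ]
 [ 0.436 -0.9    0.001]
 [ 0.    -0.001 -1.   ]]
```

```bash
cat > bar2.py <<'E'
from h import *
def bar2(s,u0,v0,z):
    H=int(14); u0=int(round(u0)); v0=int(round(v0)); V,U=np.mgrid[v0-H:v0+H+1,u0-H:u0+H+1]
    sub=(np.arange(8)+.5)/8-.5   # super-sampling
    Vs=(V[:,:1]+sub).ravel(); Us=(U[0][:,None]+sub).ravel(); UU,VV=np.meshgrid(Us,Vs)
    G=cv2.cvtColor(s['image'],cv2.COLOR_RGB2GRAY)
    I=cv2.remap(G,UU.astype(np.float32),VV.astype(np.float32),cv2.INTER_CUBIC).astype(float)
    zz=cv2.remap(s['z_map'],UU.astype(np.float32),VV.astype(np.float32),cv2.INTER_NEAREST)
    R,o=s['pose'][:3,:3],s['pose'][:3,3]
    d=np.dstack([(UU-s['cx'])/s['fx'],(VV-s['cy'])/s['fy'],np.ones_like(UU)])@R.T
    Q=o+d*zz[...,None]; near=(abs(Q[...,2]-z)<.012)
    top=near&(Q[...,2]>np.percentile(Q[near][:,2],80)-.005)
    zt=np.median(Q[top][:,2])
    P=(o+d*((zt-o[2])/d[...,2])[...,None])[...,:2]
    c=P[top].mean(0)
    for _ in range(5): c=P[top&(np.hypot(*(P-c).transpose(2,0,1))<.02)].mean(0)
    q=P-c; r=np.hypot(q[...,0],q[...,1]); m=r<.0135
    base=np.percentile(I[m],40); w=np.clip(I-base-20,0,None)*m
    mm=(w[...,None]*q).sum((0,1))/w.sum()
    D=(q-mm).reshape(-1,2); C=(D*w.reshape(-1,1)).T@D/w.sum(); e,E=np.linalg.eigh(C); v=E[:,1]*np.sign(E[:,1]@mm)
    return c,zt,np.arctan2(mm[1],mm[0]),np.arctan2(v[1],v[0]),np.hypot(*mm),np.sqrt(e)
E
python3 - <<'E'
from bar2 import *
for n,L in (('top',((308,210),(398,219.7),(297,309),(388,319))),('scene',((321,243),(245,238),(324,191),(257,188)))):
    s=load(n,'0')
    for i,(u,v) in enumerate(L):
        c,zt,a,b,dd,e=bar2(s,u,v,.261 if i==0 else .267); print(n,i,c.round(4),zt.round(4),'cent',a.round(3),'pca',b.round(3),dd.round(4),e.round(4))
E
```

```text
top 0 [ 0.6171 -0.    ] 0.2588 cent 0.346 pca 0.386 0.0076 [0.0022 0.0034]
top 1 [ 0.6007 -0.1892] 0.2654 cent -0.771 pca -0.818 0.0078 [0.0022 0.0034]
top 2 [0.4082 0.0181] 0.2655 cent 2.275 pca 2.35 0.0072 [0.0023 0.0036]
top 3 [ 0.392  -0.1708] 0.2657 cent -2.404 pca -2.542 0.0071 [0.0022 0.0037]
scene 0 [ 6.209e-01 -1.000e-04] 0.2578 cent 0.663 pca 0.288 0.0059 [0.0023 0.0042]
scene 1 [ 0.6042 -0.1888] 0.2651 cent -1.085 pca -0.57 0.0065 [0.0026 0.0041]
scene 2 [0.4116 0.0182] 0.2649 cent 2.422 pca 2.883 0.0084 [0.0026 0.0033]
scene 3 [ 0.3953 -0.1702] 0.2654 cent -2.575 pca -2.841 0.0079 [0.0027 0.0035]
```

The rows are not in the units I measure in: shifts go in shares of 0.5 m and turns go in shares of 4 rad. I convert before sending: -0.18 m / 0.5 = -0.36, -0.16 m / 0.5 = -0.32.

```bash
python3 -m pendant '[0, 0, -0.08, 0, 0, 0, 0, 0, -0.16, 0, 0, 0, 0, 0, -0.24, 0, 0, 0, 0, 0, -0.32, 0, 0, 0, 0.06, -0.03, -0.36, 0, 0, 0, 0.13, -0.064, -0.36, 0, 0, 0, 0.2, -0.1, -0.36, 0, 0, 0, 0.27, -0.134, -0.36, 0, 0, 0]' 0.07
python3 -m pendant '[0.072, -0.036, 0, 0, 0, 0, 0.144, -0.072, 0, 0, 0, 0, 0.216, -0.108, 0, 0, 0, 0, 0.288, -0.144, 0, 0, 0, 0, 0.36, -0.18, 0, 0, 0, 0, 0.432, -0.216, 0, 0, 0, 0, 0.504, -0.252, 0, 0, 0, 0, 0.576, -0.288, 0, 0, 0, 0]'
python3 - <<'E'
from h import *
from scipy.spatial.transform import Rotation as R
st=ctrl.sense(); M=R.from_rotvec(st['tool_rot']).as_matrix()
print(st['joint_pos'].round(3),M.round(3).tolist(),(M.T@(np.array([.619,0,.36])-st['eef_pos'])).round(4))
E
```

```text
time: 0.77
eef_pos: [0.3325, -0.3744, 0.3596]
tool_rot: [-3.062, -0.701, 0.0]
wrist_force: [0.6, -0.5, 0.1]
gripper_width: 0.0702
grasp_force: 0.0
time: 1.43
eef_pos: [0.5292, -0.1189, 0.3595]
tool_rot: [-3.062, -0.702, 0.0]
wrist_force: [-0.3, -1.1, 1.0]
gripper_width: 0.07
grasp_force: 0.0
[-0.289  0.22   1.214 -0.     1.708  0.831] [[0.9, 0.436, -0.0], [0.436, -0.9, 0.0], [-0.0, -0.0, -1.0]] [ 0.1326 -0.0679 -0.0005]
```

In the tool's units: 0.132 m / 0.5 = 0.264, -0.068 m / 0.5 = -0.136.

```bash
python3 -m pendant '[0.068, -0.034, 0, 0, 0, 0, 0.136, -0.068, 0, 0, 0, 0, 0.204, -0.102, 0, 0, 0, 0, 0.264, -0.136, 0, 0, 0, 0, 0.264, -0.136, 0.08, 0, 0, 0, 0.264, -0.136, 0.12, 0, 0, 0, 0.264, -0.136, 0.12, 0, 0, 0]'
python3 - <<'E'
from h import *
st=ctrl.sense();print(st['eef_pos'])
s=snap('scene','1'); t=snap('top','1')
def crop(s,x0,x1,y0,y1): return cv2.resize(np.clip(s['image'][y0:y1,x0:x1]*1.8,0,255).astype(np.uint8),(390,390),interpolation=cv2.INTER_CUBIC)
cv2.imwrite('pics/c1.png',np.hstack([crop(s,270,370,170,270),crop(t,260,360,160,260)])[:,:,::-1])
E
```

```text
time: 2.02
eef_pos: [0.6165, -0.0015, 0.2942]
tool_rot: [-3.06, -0.703, 0.013]
wrist_force: [0.4, -0.1, -0.4]
gripper_width: 0.0698
grasp_force: 0.0
[ 0.61651605 -0.00147826  0.29423572]
```

View pics/c1.png

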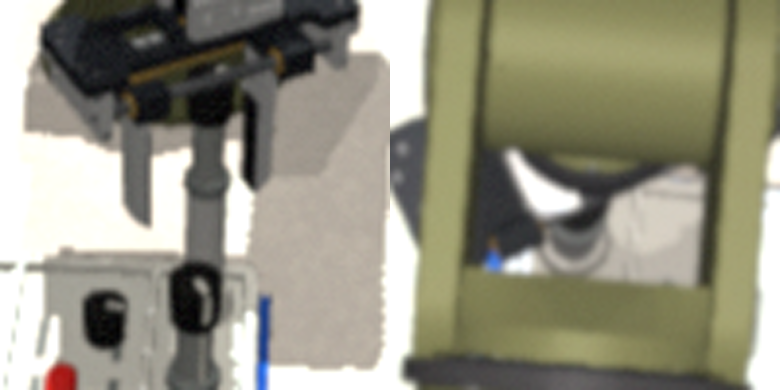

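The picture shows the fingertips at about scene (305,226) and (336,217), straddling the foot at (320,243) in the image, and above it. They have not touched it, so I can descend.

In the tool's units: 0.02 m / 0.5 = 0.04.

```bash
python3 -m pendant '[0, 0, 0, 0, 0, 0, 0, 0, 0.04, 0, 0, 0]'
python3 -m pendant '[0, 0, 0.04, 0, 0, 0, 0, 0, 0.08, 0, 0, 0, 0, 0, 0.11, 0, 0, 0, 0, 0, 0.11, 0, 0, 0, 0, 0, 0.11, 0, 0, 0]'
```

```text
time: 2.28
eef_pos: [0.619, -0.0026, 0.2852]
tool_rot: [3.06, 0.701, 0.013]
wrist_force: [-0.4, 0.6, 0.7]
gripper_width: 0.0701
grasp_force: 0.0
time: 2.7
eef_pos: [0.6179, -0.0024, 0.2262]
tool_rot: [3.062, 0.701, 0.002]
wrist_force: [0.7, -0.8, 1.0]
gripper_width: 0.0701
grasp_force: 0.0
```

In the tool's units: 0.002 m / 0.5 = 0.004, -0.0017 m / 0.5 = -0.0034.

```bash
python3 -m pendant '[0.004, -0.0034, 0, 0, 0, 0, 0.004, -0.0034, 0.004, 0, 0, 0]' 0.045 25
python3 -m pendant '[0, 0, 0, 0, 0, 0, 0, 0, 0, 0, 0, 0, 0, 0, 0, 0, 0, 0]' 0.02 25
python3 -m pendant '[0, 0, 0, 0, 0, 0, 0, 0, 0, 0, 0, 0, 0, 0, 0, 0, 0, 0]'
```

```text
time: 2.87
eef_pos: [0.6195, 0.0005, 0.2249]
tool_rot: [3.061, 0.702, 0.005]
wrist_force: [0.4, -0.1, 0.7]
gripper_width: 0.06
grasp_force: 0.0
time: 3.12
eef_pos: [0.6188, 0.0003, 0.223]
tool_rot: [3.062, 0.702, 0.001]
wrist_force: [0.3, -0.5, -1.1]
gripper_width: 0.0398
grasp_force: 0.0
time: 3.37
eef_pos: [0.6189, -0.0002, 0.2229]
tool_rot: [3.061, 0.701, 0.001]
wrist_force: [2.9, -3.2, 1.3]
gripper_width: 0.0349
grasp_force: 25.0
```

In the tool's units: 0.0005 m / 0.5 = 0.001, -0.33 rad / 4 = -0.0825.

```bash
python3 -m pendant '[0, 0.001, 0, 0, 0, -0.0075, 0, 0.001, 0, 0, 0, -0.02, 0, 0.001, 0, 0, 0, -0.0325, 0, 0.001, 0, 0, 0, -0.045, 0, 0.001, 0, 0, 0, -0.0575, 0, 0.001, 0, 0, 0, -0.07, 0, 0.001, 0, 0, 0, -0.0825, 0, 0.001, 0, 0, 0, -0.0825]'
cat > look.py <<'E'
import sys
from bar2 import *
from scipy.spatial.transform import Rotation as R
st=ctrl.sense(); M=R.from_rotvec(st['tool_rot']).as_matrix(); print('yaw',np.arctan2(M[1,0],M[0,0]).round(3),'mom',st['moment'].round(3),'F',st['wrist_force'].round(2),'z',st['eef_pos'].round(4))
s=snap('scene',sys.argv[1]); cv2.imwrite('pics/'+sys.argv[1]+'.png',cv2.resize(np.clip(s['image'][190:310,270:370]*1.8,0,255).astype(np.uint8),None,fx=5,fy=5,interpolation=cv2.INTER_CUBIC)[:,:,::-1])
E
python3 look.py a2
```

```text
time: 4.03
eef_pos: [0.6189, -0.0001, 0.2228]
tool_rot: [-2.904, -1.199, -0.0]
wrist_force: [0.7, -2.0, 0.4]
gripper_width: 0.0347
grasp_force: 25.0
yaw 0.783 mom [-0.365 -0.245  0.081] F [ 0.67 -2.04  0.45] z [ 6.189e-01 -1.000e-04  2.228e-01]
```

View pics/a2.png

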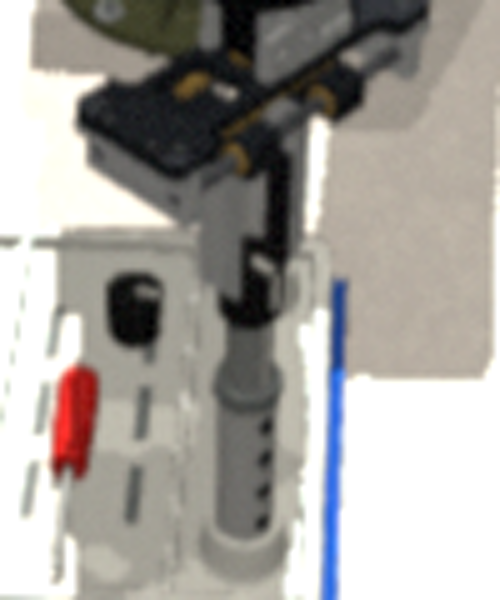

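The side bar, at about scene (323,243), now stands over the hole column at about (323,275). That looks aligned, so I'll draw up gently.

In the tool's units: -0.006 m / 0.5 = -0.012, -0.005 m / 0.5 = -0.01.

```bash
python3 -m pendant '[0, 0, -0.002, 0, 0, 0, 0, 0, -0.004, 0, 0, 0, 0, 0, -0.006, 0, 0, 0, 0, 0, -0.008, 0, 0, 0, 0, 0, -0.01, 0, 0, 0, 0, 0, -0.012, 0, 0, 0]'
python3 -m pendant '[0, 0, -0.002, 0, 0, 0, 0, 0, -0.004, 0, 0, 0]'
```

```text
time: 4.58
eef_pos: [0.6189, -0.0002, 0.2288]
tool_rot: [-2.905, -1.195, 0.0]
wrist_force: [2.5, -1.8, -3.0]
gripper_width: 0.0348
grasp_force: 25.0
time: 4.75
eef_pos: [0.6189, -0.0002, 0.2312]
tool_rot: [2.905, 1.195, 0.001]
wrist_force: [1.7, -1.5, -4.2]
gripper_width: 0.0345
grasp_force: 25.0
```

In the tool's units: -0.002 m / 0.5 = -0.004, -0.001 m / 0.5 = -0.002.

```bash
python3 -m pendant '[0, 0, -0.002, 0, 0, 0, 0, 0, -0.004, 0, 0, 0]'; python3 -c "
from h import *
print(ctrl.sense()['moment'])"
```

```text
time: 4.92
eef_pos: [0.6189, -0.0002, 0.2328]
tool_rot: [-2.905, -1.196, -0.0]
wrist_force: [2.7, -2.1, -3.9]
gripper_width: 0.0349
grasp_force: 25.0
[-0.35548145 -0.40931328  0.01630807]
```

In the tool's units: -0.001 m / 0.5 = -0.002.

```bash
for i in 1 ; do python3 -m pendant '[0, 0, -0.002, 0, 0, 0, 0, 0, -0.002, 0, 0, 0]'; done; python3 -m pendant '[0, 0, -0.002, 0, 0, 0, 0, 0, -0.002, 0, 0, 0]'
```

```text
time: 5.08
eef_pos: [0.6189, -0.0002, 0.2338]
tool_rot: [2.905, 1.196, 0.0]
wrist_force: [1.3, -1.7, -2.2]
gripper_width: 0.0346
grasp_force: 25.0
time: 5.25
eef_pos: [0.6189, -0.0002, 0.2347]
tool_rot: [-2.905, -1.196, -0.0]
wrist_force: [2.0, -2.5, -2.4]
gripper_width: 0.0351
grasp_force: 25.0
```

In the tool's units: -0.001 m / 0.5 = -0.002.

```bash
python3 -m pendant '[0, 0, -0.002, 0, 0, 0, 0, 0, -0.002, 0, 0, 0]';python3 -c "
from h import *
print(ctrl.sense()['moment'])"
```

```text
time: 5.42
eef_pos: [0.6188, -0.0001, 0.2353]
tool_rot: [-2.905, -1.195, 0.001]
wrist_force: [2.0, -1.5, -6.7]
gripper_width: 0.0346
grasp_force: 25.0
[-0.22097428 -0.58094718 -0.00321759]
```

In the tool's units: -0.001 m / 0.5 = -0.002, -0.0005 m / 0.5 = -0.001.

```bash
python3 -m pendant '[0, 0, -0.001, 0, 0, 0, 0, 0, -0.002, 0, 0, 0, 0, 0, -0.002, 0, 0, 0]'; python3 look.py a3
```

```text
time: 5.67
eef_pos: [0.6187, -0.0002, 0.2356]
tool_rot: [-2.905, -1.195, 0.002]
wrist_force: [4.2, -0.9, -13.9]
gripper_width: 0.0349
grasp_force: 25.0
yaw 0.781 mom [-0.308 -0.988 -0.012] F [  4.17  -0.89 -13.89] z [ 6.187e-01 -2.000e-04  2.356e-01]
```

View pics/a3.png

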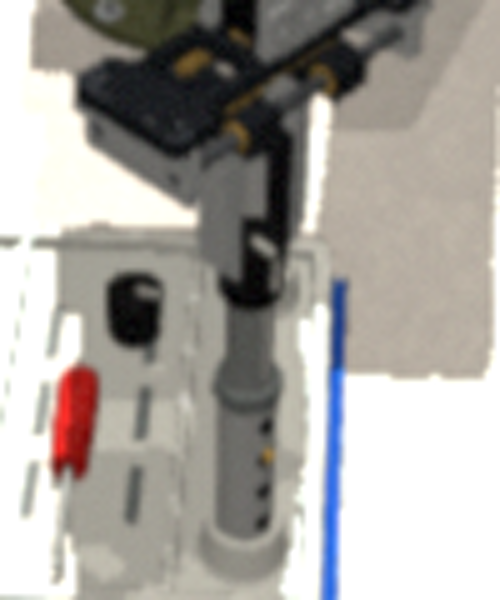

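A brass button now shows at crop (267,455), in the third hole from the seat, and the leg is stopped at about 14 N. Next I bear down slowly.

In the tool's units: 0.003 m / 0.5 = 0.006, 0.0025 m / 0.5 = 0.005.

```bash
python3 -m pendant '[0, 0, 0.001, 0, 0, 0, 0, 0, 0.002, 0, 0, 0, 0, 0, 0.003, 0, 0, 0, 0, 0, 0.004, 0, 0, 0, 0, 0, 0.005, 0, 0, 0, 0, 0, 0.006, 0, 0, 0, 0, 0, 0.006, 0, 0, 0]'; python3 -m pendant '[0, 0, 0.001, 0, 0, 0, 0, 0, 0.001, 0, 0, 0]'
```

```text
time: 6.3
eef_pos: [0.619, -0.0002, 0.2346]
tool_rot: [2.905, 1.195, 0.002]
wrist_force: [0.2, -1.3, 0.2]
gripper_width: 0.0346
grasp_force: 25.0
time: 6.47
eef_pos: [0.619, -0.0002, 0.2336]
tool_rot: [2.905, 1.195, 0.001]
wrist_force: [0.4, -0.2, 1.3]
gripper_width: 0.0348
grasp_force: 25.0
```

In the tool's units: 0.0005 m / 0.5 = 0.001.

```bash
python3 -m pendant '[0, 0, 0.001, 0, 0, 0, 0, 0, 0.001, 0, 0, 0, 0, 0, 0.001, 0, 0, 0]'; python3 -m pendant '[0, 0, 0.001, 0, 0, 0, 0, 0, 0.001, 0, 0, 0, 0, 0, 0.001, 0, 0, 0]'
```

```text
time: 6.72
eef_pos: [0.619, -0.0002, 0.2327]
tool_rot: [2.905, 1.195, 0.0]
wrist_force: [0.2, -1.2, 0.7]
gripper_width: 0.0347
grasp_force: 25.0
time: 6.97
eef_pos: [0.619, -0.0001, 0.2324]
tool_rot: [2.905, 1.196, 0.001]
wrist_force: [0.7, -0.9, 3.8]
gripper_width: 0.0349
grasp_force: 25.0
```

In the tool's units: 0.0005 m / 0.5 = 0.001, 0.0003 m / 0.5 = 0.0006.

```bash
python3 -m pendant '[0, 0, 0.0006, 0, 0, 0, 0, 0, 0.001, 0, 0, 0, 0, 0, 0.001, 0, 0, 0]'; python3 -m pendant '[0, 0, 0.0006, 0, 0, 0, 0, 0, 0.001, 0, 0, 0, 0, 0, 0.001, 0, 0, 0]'
```

```text
time: 7.22
eef_pos: [0.619, -0.0002, 0.2322]
tool_rot: [2.905, 1.195, 0.001]
wrist_force: [0.9, -1.3, 6.4]
gripper_width: 0.0348
grasp_force: 25.0
time: 7.47
eef_pos: [0.6191, -0.0002, 0.2321]
tool_rot: [2.905, 1.195, 0.002]
wrist_force: [-1.7, -1.5, 8.5]
gripper_width: 0.0347
grasp_force: 25.0
```

In the tool's units: 0.0009 m / 0.5 = 0.0018, 0.0006 m / 0.5 = 0.0012.

```bash
python3 -m pendant '[0, 0, 0.0006, 0, 0, 0, 0, 0, 0.0012, 0, 0, 0, 0, 0, 0.0018, 0, 0, 0, 0, 0, 0.0018, 0, 0, 0]'; python3 -m pendant '[0, 0, 0.0006, 0, 0, 0, 0, 0, 0.0006, 0, 0, 0, 0, 0, 0.0006, 0, 0, 0]'
```

```text
time: 7.8
eef_pos: [0.6192, -0.0002, 0.2318]
tool_rot: [2.904, 1.195, 0.003]
wrist_force: [-3.1, -0.9, 12.4]
gripper_width: 0.0346
grasp_force: 25.0
time: 8.05
eef_pos: [0.6192, -0.0002, 0.2317]
tool_rot: [2.904, 1.195, 0.003]
wrist_force: [-1.9, -1.0, 13.8]
gripper_width: 0.035
grasp_force: 25.0
```

In the tool's units: 0.0003 m / 0.5 = 0.0006, 0.0002 m / 0.5 = 0.0004.

```bash
python3 -m pendant '[0, 0, 0.0004, 0, 0, 0, 0, 0, 0.0006, 0, 0, 0, 0, 0, 0.0006, 0, 0, 0]'; python3 -m pendant '[0, 0, 0, 0, 0, 0, 0, 0, 0, 0, 0, 0, 0, 0, 0, 0, 0, 0, 0, 0, 0, 0, 0, 0, 0, 0, 0, 0, 0, 0, 0, 0, 0, 0, 0, 0]'
```

```text
time: 8.3
eef_pos: [0.6192, -0.0002, 0.2317]
tool_rot: [2.904, 1.195, 0.004]
wrist_force: [-4.1, -1.3, 16.1]
gripper_width: 0.0348
grasp_force: 25.0
time: 8.8
eef_pos: [0.6192, -0.0002, 0.2316]
tool_rot: [2.904, 1.195, 0.004]
wrist_force: [-3.1, -0.2, 15.1]
gripper_width: 0.0349
grasp_force: 25.0
```

The leg held about 15 N for over half a second. Now I unload and let go.

In the tool's units: -0.002 m / 0.5 = -0.004, -0.0015 m / 0.5 = -0.003.

```bash
python3 -m pendant '[0, 0, -0.001, 0, 0, 0, 0, 0, -0.002, 0, 0, 0, 0, 0, -0.003, 0, 0, 0, 0, 0, -0.004, 0, 0, 0, 0, 0, -0.004, 0, 0, 0]'; python3 -m pendant '[0, 0, -0.0006, 0, 0, 0, 0, 0, -0.0006, 0, 0, 0]'
```

```text
time: 9.22
eef_pos: [0.619, -0.0002, 0.2321]
tool_rot: [2.905, 1.195, 0.001]
wrist_force: [0.1, -1.4, 7.0]
gripper_width: 0.0347
grasp_force: 25.0
time: 9.38
eef_pos: [0.619, -0.0002, 0.2321]
tool_rot: [2.905, 1.195, 0.001]
wrist_force: [-0.3, -1.1, 5.5]
gripper_width: 0.0347
grasp_force: 25.0
```

In the tool's units: -0.001 m / 0.5 = -0.002, -0.0005 m / 0.5 = -0.001.

```bash
python3 -m pendant '[0, 0, -0.001, 0, 0, 0, 0, 0, -0.002, 0, 0, 0, 0, 0, -0.002, 0, 0, 0]'; python3 -m pendant '[0, 0, 0, 0, 0, 0, 0, 0, 0, 0, 0, 0, 0, 0, 0, 0, 0, 0, 0, 0, 0, 0, 0, 0, 0, 0, 0, 0, 0, 0, 0, 0, 0, 0, 0, 0]' 0.07
python3 -m pendant '[0, 0, -0.02, 0, 0, 0, 0, 0, -0.06, 0, 0, 0, 0, 0, -0.12, 0, 0, 0, 0, 0, -0.2, 0, 0, 0, 0, 0, -0.26, 0, 0, 0]'
python3 -m pendant '[-0.06, 0.06, 0, 0, 0, 0, -0.12, 0.12, 0, 0, 0, 0, -0.16, 0.16, 0, 0, 0, 0, -0.2, 0.2, 0, 0, 0, 0, -0.24, 0.24, 0, 0, 0, 0, -0.28, 0.28, 0, 0, 0, 0, -0.28, 0.28, 0, 0, 0, 0, -0.28, 0.28, 0, 0, 0, 0]'
python3 look.py a4; python3 - <<'E'
from bar2 import *
s=load('scene','a4'); print(bar2(s,321,241,.267)); t=snap('top','a4'); print(bar2(t,308,210,.267))
E
```

```text
time: 9.63
eef_pos: [0.6189, -0.0002, 0.2325]
tool_rot: [-2.905, -1.196, 0.001]
wrist_force: [2.4, -1.6, 0.4]
gripper_width: 0.0348
grasp_force: 25.0
time: 10.13
eef_pos: [0.6188, -0.0001, 0.2329]
tool_rot: [-2.905, -1.196, 0.0]
wrist_force: [-0.1, -0.0, 0.6]
gripper_width: 0.0693
grasp_force: 0.0
time: 10.55
eef_pos: [0.6185, -0.0001, 0.3668]
tool_rot: [2.904, 1.195, 0.003]
wrist_force: [0.5, -0.5, -0.0]
gripper_width: 0.0699
grasp_force: 0.0
time: 11.22
eef_pos: [0.6177, -0.1992, 0.3632]
tool_rot: [-2.906, -1.193, -0.0]
wrist_force: [-0.1, -0.3, -0.4]
gripper_width: 0.0698
grasp_force: 0.0
yaw 0.779 mom [-0.017  0.017  0.04 ] F [-0.13 -0.28 -0.43] z [ 0.6177 -0.1992  0.3632]
(array([6.20712992e-01, 1.26948424e-04]), np.float64(0.2673731614356425), np.float64(1.032189140112621), np.float64(0.5266117490894692), np.float64(0.006209732443000774), array([0.0025657 , 0.00412681]))
(array([6.16941646e-01, 2.68526485e-05]), np.float64(0.2682458660116173), np.float64(0.6148014951783215), np.float64(0.7410453886445458), np.float64(0.007478864404966232), array([0.00234509, 0.00343141]))
```

View pics/a4.png

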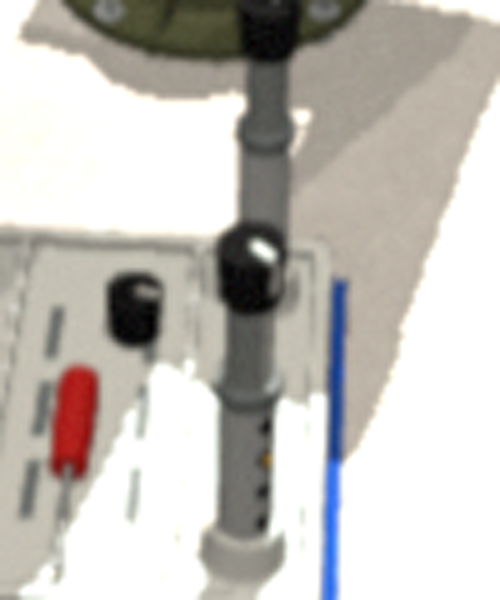

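The button shows brass at crop (266,460), in the third hole from the seat. The foot top is at about 0.268 m, the bystanders visible in the crop are unmoved and the gripper is clear.

```bash
python3 -c "
from cell import ctrl
print(ctrl.finish_job())"
```

```text
the job is handed in; nothing more can be done
None
```

The fourth leg is set with its button out through the third hole; it held about 15 N bearing down, and the job was handed in at about 11 s with the gripper clear.

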